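# Start the crate conveyor from its two control boxes

### The arm

A 7-joint arm with a two-finger parallel gripper is mounted at the origin on a cart in front of the work surface, level with it; the furniture and walls round the work are solid. World frame = base frame: x ahead of the robot, y to its left, z up, the work surface at z = 0. Lengths are in mm, angles in rad, forces in N, time in s.
With the tool pointing down it reaches from about 400 to 900 mm from the base axis. Payload 5.6 kg.
Tool frame: the origin (TCP) lies midway between the tips of the shut fingers; the grasp point (between the pads) lies 19 mm behind it; x points along the fingers, y is the direction in which the jaws open and shut, and the axes are right-handed (so a half turn about x gives the same grasp; the last joint's range is limited). The gripper opens to 92 mm and grips with 3 to 60 N. Pads are 20 mm wide; open, the fingers measure 128 mm over their backs; the gripper's body (75 mm by 189 mm) begins 69 mm behind the grasp point.
Start: joints at [-1.387, 0.468, -0.012, 1.603, 0.006, 1.071, -0.056], TCP at [146.201, 633.352, 214.592] pointing down, gripper open.
Joint ranges: [-2.53, 2.53], [-0.31, 2.02], [-1.57, 1.55], [0.28, 2.44], [-1.29, 4.43], [0.15, 1.84], [-2.92, 2.92]. Speed limits (rad/s): [2.57, 2.57, 3.14, 3.14, 3.14, 3.14, 3.14].

### API

Orientations are given as a rotation vector (axis times angle).
In Python, from cell import robot, grip, kin, viewer gives the robot as it stands. Calls block until the motion is done:
- robot.movep(position, orientation): joint-space move of the TCP to a pose.
- robot.servo_line(position, feed=150, rotation=None): straight line of the TCP; rotation=None keeps the orientation; feed is the mean speed in mm/s.
- robot.goto_joints(angles): joint-space move.
- grip(opening, newtons=None): opening from 0.0 (shut) to 1.0 (fully open); newtons is the grip in N (None keeps the last); returns when the fingers have stopped.
- robot.hold(seconds).
- kin.ik(position, orientation): joint angles nearest the present ones, or None.
- robot.observe(): the state.
- viewer.read_camera(name): name is "scene" or "top" or "wrist"; returns the picture (480x640x3 uint8, red, green, blue); there is no depth.
- viewer.camera_info(name): a dict with "camera_matrix" (3x3 intrinsics, pixels), "R" (3x3) and "t" (3): a world point X has camera coordinates R X + t. Camera axes: x right, y down, z forward; pixel columns grow to the right and rows downward; lengths in mm; the calibration is good to about 2 mm. The wrist camera is an equidistant fisheye: a pixel r from the principal point sees the ray r / f radians off the axis. A picture is of the moment at which its call begins: read the wrist's pose just before it. camera_info takes no time and is no camera call; for the wrist camera it gives the pose at the moment of the call.
A pose or a line that the arm cannot do raises robot.IKError and nothing moves.
- robot.job_done(): hands the job in, once; it reports no verdict.
Trained networks look in the newest picture that a camera, given by its name, has taken for a name from the list of things; names that differ only in an ending like _2 or _b are one class to them, and where a whole thing is asked for, a point or a joint stands for the part that bears it (a point fixed in the world has none). Each returns a list of dicts, best first, with "confidence" (0 to 1); they miss things now and then, are a little off and sometimes report something else, mostly with a low value. They report only what shows in the picture. A call takes as long as a camera call.
- viewer.silhouettes(name, camera): "mask" (480x640 bool, what is visible of it).
- viewer.pinpoint(name, camera): "at" ([x, y, z] in mm, in the coordinates of the camera as it stood for that picture, good to about 4 mm: a listed point, or the origin of a listed thing).
The state is a dict: "t": time; "joints": joint angles; "joint_velocities": joint speeds; "joint_torque": joint torques, N m; "tcp_pos": TCP position; "tcp_rot": TCP orientation; "contact_force": force on the tool from outside, world axes, zero at the start; "wrist_torque": the same for the moment, N m; "grip_width": opening from 0.0 (shut) to 1.0 (fully open).
Only numpy, scipy, OpenCV 4.12 (cv2) and the standard library are available. Lean on these libraries where they do the work, as an engineer would, in place of code of your own. Each camera call takes 0.05 s, during which the arm holds its last target. There are 200 camera calls.

### The job

Start the crate conveyor from its two small control boxes by pressing with the closed fingers: first push the raised end of the big rocker fully down so that it tips over, then push the round key fully in (it stays in), and last press the long bar key fully down and let it spring back up. Do not press the square key, do not lift the boxes or shift them noticeably, and leave the other things on the table where they are.

Things in the scene. Friction and masses are not known exactly. Their poses are not given: they have to be found in the camera images.
- power_box: Loose grey control box with one big rocker on top, 90 (own x) x 100 (own y) x 42 mm high, 0.9 kg, on rubber feet. Origin at the centre of its underside; own z up, own x points roughly away from the robot.
- key_box: Loose grey control box with three keys in a row along its own y, 90 (own x) x 200 (own y) x 42 mm high, 0.9 kg, on rubber feet. Origin at the centre of its underside; own z up, own x points roughly away from the robot. The two boxes may have changed places.
- rocker (a joint): Hinge of the white rocker slab (62 mm along the box's x, 34 mm wide, 10 mm thick), pivoted in its middle 12 mm above the top of the box. 0 = off: the end on the box's +x side is raised (it starts at 0 to 0.05); 0.4 rad = on: that end is down. About 3.5 N near the raised end turns it; it stays at any angle where it is left.
- rocker_raised_end (a point): Point on the rocker's upper face, 22.5 mm from the pivot towards the end that is raised at the start; moves with the rocker and sinks 9 mm when it is pressed fully down (from about 63 mm to 54 mm above the table).
- round_key (a joint): Slide of the round white key, 0 = out, 7 mm = fully in, straight down. It takes about 4 N and stays in where it is left.
- round_key_top (a point): Centre of the top face of the round key (32 mm diameter, stands 16 mm proud of the box, top 58 mm above the table), at the box's y = +72 mm. Moves with the key; same axes as the box.
- bar_key (a joint): Slide of the long bar key, 0 = up, 7 mm = fully down. Spring key: 2 N at the start of its travel, 6 N fully down, springs back up.
- bar_key_top (a point): Centre of the top face of the bar key (26 mm along the box's x, 64 mm along its y, stands 16 mm proud, top 58 mm above the table), at the box's y = -56 mm. Moves with the key; same axes as the box.
- square_key (a joint): Slide of the square key, 0 = up, 7 mm = fully down; a spring key like the bar. Not to be pressed.
- square_key_top (a point): Centre of the top face of the square key (26 x 26 mm, same height as the others), between the two, at the box's y = +18 mm.
- tape_dispenser: Green bench tape dispenser, fixed, 184 mm long across the table, 45 mm deep, 105 mm high; an obstacle in front of the farther box. Origin at the centre of its underside.
- jar_clamp: Steel jar clamp, fixed, 95 (x) x 151 (y) mm, with an upright red lever up to 179 mm high at its own y = -60 mm; an obstacle behind the nearer box. Origin at the centre of its underside.
- jar: Loose closed jar, grey contents and beige cap, 66 mm diameter, 91 mm high; bystander. Origin at the centre of its underside.
- tape_roll: Loose roll of tape lying flat, 80 mm diameter, 24 mm high; bystander. Origin at the centre of its underside.
- tally_counter: Loose round metal hand counter, 76 x 50 x 22 mm; bystander to the right, near the robot's edge of the table. Origin under it.
- marker: Loose black-capped marker, 138 mm long, 19 mm thick, lying; bystander. Origin under its middle.

How it is judged (in metres and radians):
On the way, in this order (a step that is already met when the one before it is completed fails the run):
1. the rocker is tipped over (value of joint rocker above 0.34 rad), for 0.1 s.
2. then the round key is pushed in (value of joint rocker above 0.34 rad and value of joint round_key above 0.0052 m), for 0.1 s.
3. then the bar key is pressed down (all of step 2 and value of joint bar_key above 0.0052 m), for 0.05 s.
At the end, for the whole second after the job is handed in: Rocker on (over 0.34 of 0.40 rad), round key in (over 5.2 of 7 mm), bar and square keys up (within 1.5 mm), both boxes standing on the table within 30 mm of where they stood (all of step 2 and value of joint each of bar_key, square_key below 0.0015 m and distance of each of power_box, key_box from where it was at the start of the episode below 0.03 m and height (world z) of each of power_box, key_box below 0.006 m); the robot touches nothing.
It fails at once if the round key is pressed (over 3 mm) before the rocker is on (value of joint round_key above 0.003 m and value of joint rocker below 0.34 rad).
It fails at once if the bar key is pressed (over 3 mm) before the round key is in (value of joint bar_key above 0.003 m and value of joint round_key below 0.0052 m).
It fails at once if the square key is pressed (over 3 mm) (value of joint square_key above 0.003 m).
It fails at once if a control box is lifted over 10 mm, tipped over 0.2 rad or shifted over 30 mm (height (world z) of any of power_box, key_box above 0.01 m or angle between any of power_box, key_box's own z axis and vertical above 0.2 rad or distance of any of power_box, key_box from where it was at the start of the episode above 0.03 m).
It fails at once if a bystander is moved or lifted over 20 mm (distance of any of jar, tape_roll, tally_counter, marker from where it was at the start of the episode above 0.02 m).
It also fails if it takes over 45 s, if anything falls off the work surface, if the arm or the gripper's body presses on something with over 40 N, if the wrist force passes 120 N, or if a joint passes its speed limit or range.

## Working session

There is one attempt and no reset: what is moved stays moved. The work goes in short steps, each a Python script; the robot and the scene stay as the last script left them, time stands still between calls to the robot, and variables do not carry over. Pictures are saved under pics/ and viewed, about 8 in all and at most 12, crops included, and the job is handed in when it is done.

```bash
mkdir -p pics; cat > h.py <<'E'
import numpy as np,cv2
from cell import robot,grip,kin,viewer
def world(p,ci): return np.array(ci["R"]).T@(np.array(p)-np.array(ci["t"]))
def proj(X,ci):
    c=np.array(ci["R"])@np.array(X)+np.array(ci["t"]); k=np.array(ci["camera_matrix"])@c; return k[:2]/k[2]
def save(im,n): cv2.imwrite("pics/"+n,cv2.cvtColor(im,cv2.COLOR_RGB2BGR))
E
python3 - <<'E'
from h import *
print(robot.observe()["t"],robot.observe()["tcp_rot"])
for c in ("top","scene"):
    im=viewer.read_camera(c);save(im,c+".png");ci=viewer.camera_info(c)
    print(c, (-np.array(ci["R"]).T@np.array(ci["t"])).round())
    for n in "power_box key_box rocker_raised_end round_key_top bar_key_top square_key_top tape_dispenser jar_clamp jar tape_roll tally_counter marker".split():
        for d in viewer.pinpoint(n,c)[:2]:
            w=world(d["at"],ci); print(n,round(d["confidence"],2),w.round(1),proj(w,ci).round())
print(robot.observe()["t"])
E
```

```text
0.0 [ 0.17675399  1.56353081 -0.1795082 ]
top [ 454.   86. 1182.]
power_box 0.7 [628.9 -96.2   2.3] [415. 218.]
power_box 0.42 [464.9 286.2   1.2] [238. 291.]
key_box 0.8 [465.  287.5   1.2] [237. 291.]
rocker_raised_end 0.66 [ 650.  -104.6   61.3] [423. 204.]
round_key_top 0.54 [445.2 352.4  57.4] [201. 299.]
bar_key_top 0.63 [486.6 231.   61.9] [260. 280.]
square_key_top 0.59 [465.4 300.8  58.6] [226. 290.]
jar_clamp 0.24 [459.9 304.9  55.3] [225. 293.]
jar 0.72 [381.7  21.7   2.2] [360. 331.]
tape_roll 0.92 [ 471.  -180.7    1.7] [454. 291.]
tally_counter 0.61 [ 391.9 -123.9   -2.3] [428. 328.]
tally_counter 0.49 [ 468.2 -179.1    4.9] [454. 292.]
marker 0.97 [746.2 -49.9   6.4] [394. 165.]
scene [   2. -386.  854.]
power_box 0.71 [618.6 -96.5  -2.1] [418. 284.]
power_box 0.35 [743.2 -49.3  -1.4] [435. 237.]
key_box 0.93 [469.6 287.   -5.1] [231. 227.]
rocker_raised_end 0.6 [ 646.9 -106.2   64.1] [437. 257.]
round_key_top 0.67 [443.8 349.9  53.8] [198. 200.]
bar_key_top 0.91 [482.9 227.8  55.4] [252. 218.]
square_key_top 0.44 [461.9 296.9  60.4] [221. 205.]
tape_dispenser 0.72 [743.3 -45.9  -1.3] [434. 236.]
jar_clamp 0.26 [445.8 349.1  57.1] [199. 198.]
jar 0.66 [379.6  21.9  -2.1] [289. 325.]
tape_roll 0.6 [ 468.  -176.6   -3.9] [405. 360.]
tally_counter 0.87 [ 390.2 -123.1   -3.5] [353. 370.]
tally_counter 0.69 [466.4 287.5  -3.1] [229. 227.]
marker 0.85 [744.4 -47.4  -3.9] [434. 237.]
marker 0.55 [622.8 -97.3  -2.8] [420. 283.]
1.3
```

View pics/top.png

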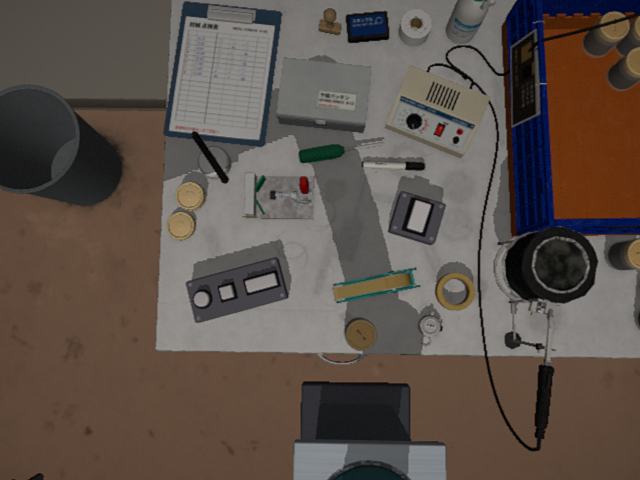

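View pics/scene.png

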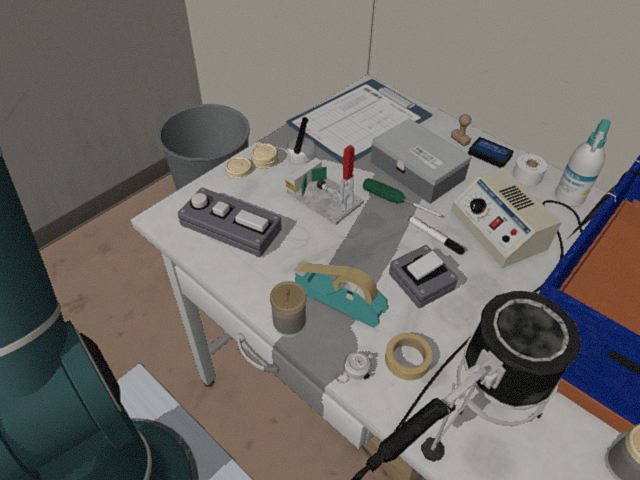

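Both cameras agree to 2–4 mm. In the top view the key box is at about px (237,290), yawed about +0.32, and the power box is at about px (417,217), yawed about −0.37. The clamp lever is well off to the side. Next I hover over each box and refine with the wrist camera.

```bash
cat >> h.py <<'E'
from scipy.spatial.transform import Rotation as Rn
def rot(a):
    best=None; q0=np.array(robot.observe()["joints"])
    for s in (1,-1):
        x=np.array([0,0,-1.]);y=s*np.array([-np.sin(a),np.cos(a),0]);R=np.c_[x,y,np.cross(x,y)]
        yield Rn.from_matrix(R).as_rotvec()
def pick(p,a):
    q0=np.array(robot.observe()["joints"]); c=[]
    for r in rot(a):
        q=kin.ik(p,r)
        if q is not None: c.append((np.abs(np.array(q)-q0).max(),tuple(r),np.array(q).round(2)))
    return sorted(c,key=lambda t:t[0])
def look(names,cam="wrist",pic=None):
    ci=viewer.camera_info(cam); im=viewer.read_camera(cam)
    if pic: save(im,pic)
    for n in names:
        for d in viewer.pinpoint(n,cam)[:1]: print(n,round(d["confidence"],2),world(d["at"],ci).round(1))
E
python3 - <<'E'
from h import *
grip(0.0)
for p,a,n in (([465,288,300],.318,["key_box","round_key_top","bar_key_top","square_key_top"]),([590,-90,260],-.37,["power_box","rocker_raised_end"])):
    c=pick(p,a); print([(round(k[0],2),k[2]) for k in c])
    robot.movep(p,np.array(c[0][1])); look(n,pic="w%d.png"%p[0]); o=robot.observe(); print(o["t"],o["tcp_pos"],o["contact_force"],o["grip_width"])
im=np.hstack([cv2.resize(cv2.imread("pics/w%d.png"%k),(400,300)) for k in (465,590)]);cv2.imwrite("pics/w.png",im)
E
```

```text
[(np.float64(1.36), array([-0.72,  0.21,  0.12,  1.76, -0.03,  1.17,  1.3 ])), (np.float64(1.67), array([-1.15,  0.23,  0.63,  1.79, -0.15,  1.17, -1.72]))]
key_box 0.86 [ 4.664e+02  2.861e+02 -3.000e-01]
round_key_top 0.91 [443.1 353.6  60.2]
bar_key_top 0.59 [482.7 230.8  59.3]
square_key_top 0.81 [461.3 301.8  60. ]
4.6417 [464.65540739 288.61724165 299.7895036 ] [0.18363932 1.14589074 0.15932368] 0.004311893633379516
[(np.float64(0.45), array([-0.27,  0.35,  0.47,  1.72, -0.17,  1.12,  1.45])), (np.float64(2.53), array([-0.8 ,  0.67,  1.35,  1.74, -0.68,  1.3 , -1.23]))]
power_box 0.62 [621.  -98.4   1.5]
rocker_raised_end 0.66 [ 641.7 -105.2   64.4]
6.275 [590.24831852 -88.23550304 260.06601883] [-0.4541052  -1.08455769 -0.34856199] 0.0018091418624468076
```

View pics/w.png

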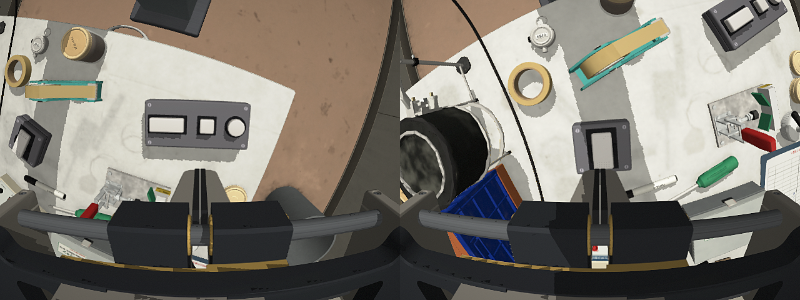

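The wrist estimates agree within about 3 mm, and the closed fingers, the boxes' alignment and a clear approach all show (right box at px ~(600,148)). Pressing the rocker.

```bash
cat >> h.py <<'E'
def press(xy,a,top,zmin,flim,hover=None):
    h=hover or top+25; r=np.array(pick([*xy,h],a)[0][1])
    robot.movep([*xy,h],r); robot.servo_line([*xy,top+4],80)
    robot.hold(.15); f0=robot.observe()["contact_force"][2]; z=top+4; log=[]
    while z>zmin:
        z-=1.; robot.servo_line([*xy,z],20); o=robot.observe(); f=o["contact_force"][2]-f0
        log.append((round(o["tcp_pos"][2],1),round(float(f),1)))
        if f>flim: break
    robot.hold(.15); o=robot.observe(); print(log, "held",o["tcp_pos"].round(1),round(o["contact_force"][2]-f0,1))
    robot.servo_line([*xy,h],80); print("t",robot.observe()["t"])
E
python3 - <<'E'
from h import *
press([645,-105.3],-.37,64,50,18)
robot.servo_line([590,-90,200],200)
look(["power_box","rocker_raised_end"],pic="rk.png")
viewer.read_camera("scene"); save(viewer.read_camera("scene")[200:340,350:530].repeat(3,0).repeat(3,1),"rs.png")
E
```

```text
[(np.float64(67.1), 0.3), (np.float64(65.9), 0.1), (np.float64(65.1), 1.5), (np.float64(64.2), 3.4), (np.float64(63.3), 2.6), (np.float64(62.2), 4.1), (np.float64(60.9), 3.4), (np.float64(59.8), 3.5), (np.float64(59.0), 4.5), (np.float64(58.2), 5.2), (np.float64(57.4), 6.0), (np.float64(56.6), 6.6), (np.float64(56.4), 12.0), (np.float64(56.2), 16.6), (np.float64(56.1), 22.2)] held [ 645.7 -105.5   56.1] 21.7
t 12.0917
power_box 0.95 [620.8 -97.5   3.6]
rocker_raised_end 0.72 [ 645.4 -104.9   53.1]
```

View pics/rk.png

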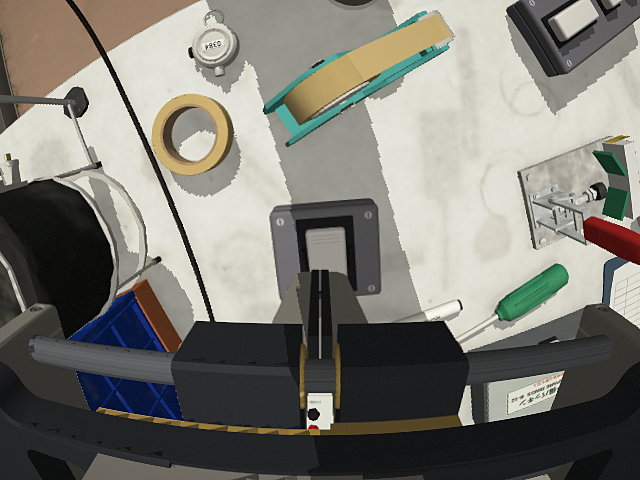

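The rocker hit its hard stop at 56 mm, as expected for the flat pad, and its raised end now reads 53 mm, so it is on. In the picture (slab at ~(325,248)) the box has not moved. Next is the round key.

```bash
python3 - <<'E'
from h import *
robot.servo_line([590,-90,280],250)
p=[450,335,280]; robot.movep(p,np.array(pick(p,.318)[0][1]))
press([444,352.5],.318,58,46,20)
robot.servo_line([460,300,200],200)
look(["key_box","round_key_top","bar_key_top","square_key_top"],pic="kk.png")
print(robot.observe()["t"])
E
```

```text
[(np.float64(61.1), -0.4), (np.float64(59.9), -0.6), (np.float64(58.9), -0.4), (np.float64(58.1), 0.1), (np.float64(57.2), 2.1), (np.float64(56.1), 2.6), (np.float64(55.0), 2.8), (np.float64(53.9), 1.0), (np.float64(52.9), 2.2), (np.float64(51.9), 0.9), (np.float64(51.4), 6.2), (np.float64(51.3), 13.5), (np.float64(51.3), 21.9)] held [444.2 352.6  51.2] 21.3
t 20.5667
key_box 0.74 [467.6 285.2  -2. ]
round_key_top 0.61 [444.3 353.   51.1]
bar_key_top 0.73 [483.1 229.8  59.7]
square_key_top 0.79 [461.6 303.7  55.3]
21.6167
```

View pics/kk.png

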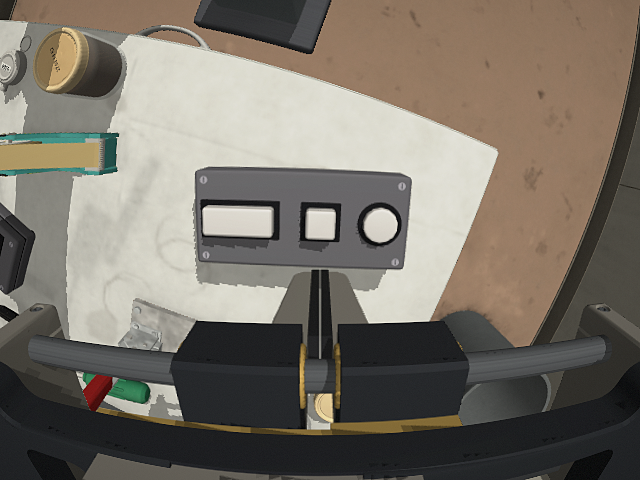

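The round key (px ~(380,223)) is in: hard stop at 51 mm, top reads 51.1 mm. The bar and square keys (px (237,221) and (320,223)) are still up. Next I press the bar, retreat and check.

```bash
python3 - <<'E'
from h import *
press([483.7,230.3],.318,58,46,20)
robot.servo_line([470,270,260],200)
look(["key_box","round_key_top","bar_key_top","square_key_top"],pic="f.png")
im=viewer.read_camera("scene"); ci=viewer.camera_info("scene")
for n in ("power_box","rocker_raised_end","jar","tape_roll","tally_counter"):
    for d in viewer.pinpoint(n,"scene")[:1]: print(n,round(d["confidence"],2),world(d["at"],ci).round(1))
o=robot.observe();print(o["t"],o["contact_force"].round(1))
save(np.hstack([im[150:350,150:470],cv2.resize(cv2.cvtColor(cv2.imread("pics/f.png"),4),(267,200))]),"fin.png")
E
```

```text
[(np.float64(61.1), -0.7), (np.float64(59.9), -0.9), (np.float64(58.9), -0.7), (np.float64(58.1), 0.7), (np.float64(57.1), 1.7), (np.float64(56.1), 2.7), (np.float64(55.0), 3.2), (np.float64(54.0), 3.8), (np.float64(53.1), 3.4), (np.float64(52.1), 4.9), (np.float64(51.4), 6.0), (np.float64(51.3), 14.8), (np.float64(51.1), 23.4)] held [484.  230.4  51.1] 23.5
t 26.7667
key_box 0.92 [464.5 285.5   1.3]
round_key_top 0.97 [445.  352.6  49.3]
bar_key_top 0.98 [483.9 229.7  58.8]
square_key_top 0.7 [459.4 302.7  56.2]
power_box 0.71 [ 623.6 -100.7   -1.7]
rocker_raised_end 0.79 [ 650.5 -106.8   57.9]
jar 0.69 [380.4  20.9   2.8]
tape_roll 0.98 [ 4.672e+02 -1.774e+02  1.000e-01]
tally_counter 0.95 [ 391.1 -124.4    0.4]
28.375 [ 0.7 -0.3 -0.3]
```

View pics/fin.png

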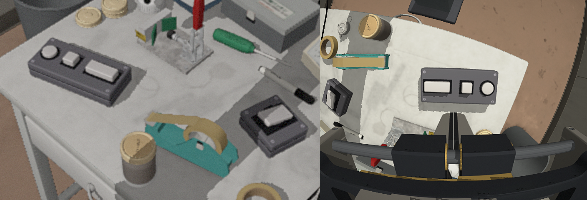

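The final picture shows the rocker tipped (px ~(278,117)), the round key in, the bar up again and everything else in place. Handing in.

```bash
python3 -c "
from h import *
robot.job_done(); print(robot.observe()['t'])"
```

```text
the job is handed in; nothing more can be done
the job is handed in; nothing more can be done
```

I pressed the rocker, then the round key, then the bar key with the closed fingers, and handed the job in just after 28.4 s of the 45 s; no verdict is reported.

- **Presses:** each one ran to a clear hard stop at about 22–24 N. The rocker stopped at a fingertip height of 56 mm, the round and bar keys at 51 mm.
- **Final positions:** the round key's top read 49–51 mm, so it is in. The bar's top read 58.8 mm, so it sprang back up. The boxes, jar, tape roll and tally counter read within about 5 mm of where they started. I did not re-measure the marker; the last picture shows it lying as before.
- **Checks that disagreed:**
  - The rocker's raised end read 53 mm from the wrist camera right after the press, but 57.9 mm from the scene camera at the end. That is at the edge of the network's roughly 4 mm accuracy. I trusted the hard stop and the picture, which both show it tipped.
  - The square key read 55–56 mm instead of 58 mm. It was never touched, so I put this down to measurement noise.
- **At hand-in:** the arm was clear of everything, with contact force under 1 N.

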